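Offer the visitor the last sweet

ROBOT

A 6-joint arm with a two-finger parallel gripper is mounted at the origin on the work surface. World frame = base frame: x ahead of the robot, y to its left, z up, the work surface at z = 0. Lengths are in mm, angles in rad, forces in N, time in s.
With the tool pointing down it reaches from about 400 to 925 mm from the base axis. Payload 12.5 kg.
Tool frame: the origin (TCP) lies midway between the tips of the shut fingers; the grasp point (between the pads) lies 19 mm behind it; z points along the fingers, y is the direction in which the jaws open and shut (so a half turn about z gives the same grasp; the last joint's range is limited). The gripper opens to 95 mm and grips with 3 to 60 N. Pads are 20 mm wide; open, the fingers measure 119 mm over their backs; the gripper's body (75 mm by 180 mm) begins 59 mm behind the grasp point.
Start: joints at [-1.355, 0.491, 1.559, -0, 1.092, -0.106], TCP at [197.695, -592.931, 185.261] pointing down, gripper open.
Joint ranges: [-3.1, 3.1], [-0.84, 2.19], [0.05, 2.79], [-1.13, 4.28], [0.06, 2.93], [-2.69, 2.69]. Speed limits (rad/s): [2.22, 2.22, 2.79, 3.14, 3.14, 3.14].

INTERFACE

Orientations are given as [roll, pitch, yaw] about the fixed x, y, z axes, in that order (R = Rz(yaw) Ry(pitch) Rx(roll)).
In Python, from cell import env gives the robot as it stands.
- The arm moves only by the tool servo_tool, never from a script. Its argument "plan" is a list of rows, each a list of 7 numbers: the shift along the tool's x, y, z in m, then the turn, a rotation vector about the tool's x, y, z in degrees, then the opening in per cent of the stroke, from 0 (shut) to 100 (fully open). In form: [[dx, dy, dz, wx, wy, wz, jaw], ...]. A call has 1 to 8 rows; each row shifts and turns the pose as measured when the row begins, along the tool's axes as they then stand; what a row does not reach is not made up. A row lasts 1/12 s, in which the tool goes at most 41.7 mm and 7.16 degrees, less where a joint would pass 70% of its speed; a pose out of reach is approached as far as the arm can. A call is refused whole if a number of a shift passes 0.0417 or a number of a turn 7.16, either way. A call with a gripper value outside its range is refused whole. The fingers move at their own pace and stop on an object; the grip force is fixed at half the most. Time passes only in rows, so rows that do not move let the fingers close. It gives the time, the measured TCP pose, the force and the opening at its end, in the units of the state.
- env.state(): the state, without advancing time (a new reading comes with each control period).
- env.read_camera(name): name is "scene" or "top" or "wrist"; returns a dict with "img" (400x640x3 uint8, blue, green, red), "intrinsics" (3x3 intrinsics, pixels), "k1" (the pictures are not rectified: a ray, as slopes to the right and down, at radius r is drawn at 1 + k1 r^2 times it, then the intrinsics apply), "R" (3x3) and "t" (3): a world point X has camera coordinates R X + t. Camera axes: x right, y down, z forward; pixel columns grow to the right and rows downward; lengths in mm; the calibration is good to about 2 mm. A picture is of the moment at which its call begins. There is no depth.
- env.job_done(): hands the job in, once; it reports no verdict.
The state is a dict: "t": time; "joints": joint angles; "qvel": joint speeds; "tau": joint torques, N m; "eef_pos": TCP position; "tcp_rot": TCP orientation; "ft_force": force on the tool from outside, world axes, zero at the start; "moment": the same for the moment, N m; "opening": opening from 0.0 (shut) to 1.0 (fully open).
Only numpy, scipy, OpenCV 4.12 (cv2) and the standard library are available. Lean on these libraries where they do the work, as an engineer would, in place of code of your own. Each camera call takes 0.05 s, during which the arm holds its last target. There are 200 camera calls.

TASK

Offer the visitor across the desk the last sweet: take the foil-wrapped ball out of the open box and set it down in the middle of the wooden dish without dropping it. Then take the dish by its handle, lift it level and swing it about a quarter turn, so that the handle points straight back to your own side of the desk and the bowl is towards the visitor, with the ball staying in the middle of the dish the whole time it is off the desk. Finish holding the dish still and level by its handle, about 20 cm above the desk, without putting it down or letting go, and leave the mug, stapler and notebook as they are.

Things in the scene. Friction and masses are not known exactly. Their poses are not given: they have to be found in the camera images.
- sweet_center (a point): centre of the sweet: a hard ball 32 mm across, about 22 g, wrapped in silver foil; it can roll, and its axes mean nothing. It starts in one of the six wells of the open card box, its centre 26 mm above the desk, so that most of the ball stands clear above the box
- sweet_box: open white card box of the sweet, fixed: 146 x 100 mm, walls 17 mm high; brown insert with its top 15 mm above the desk and 2 x 3 round wells 27 mm wide, 5 mm deep, 43 mm apart along the box and 45 mm across it, all empty but one. Origin under its centre on the desk, x along its length, z up
- dish: light wooden dished plate (hollow a little darker) with a straight handle, loose, about 150 g: bowl 131 mm across, 28 mm high, on a foot ring 86 mm across. Origin at the bowl's centre on its underside; z up, x along the handle, away from the bowl. At the start it stands on the desk, its handle pointing roughly to the left (+y, within about 26 degrees)
- dish_middle (a point): middle of the dish's hollow, on its inner surface (a 15 mm flat, rising smoothly all round to the rim), 9 mm above the dish's underside; axes as the dish's. A ball resting there has its centre 16 mm above this point
- dish_handle (a point): where to grip the dish's handle: its centre, 100 mm from the bowl's axis and 30 mm above the dish's underside; axes as the dish's. The handle is a level bar 24 mm wide and 16 mm thick, reaching from 65 mm to 172 mm from the bowl's axis
- mug: white mug, 80 mm across, 92 mm high, with a handle, loose; origin under its centre. Leave alone
- stapler: black stapler, 135 x 34 mm, 55 mm high, loose; origin under its centre, x along it. Leave alone
- notebook: spiral notebook, 150 x 212 mm and 13 mm thick, with a pen on it, loose; origin under its centre, y along its spiral. Leave alone
- visitor_side (a point): point on the desk top towards its far edge (17 cm short of it), in front of the visitor's chair; axes as the world's. The visitor sits beyond it, towards +x; your own side of the desk is towards -x
Things that resemble listed ones, but are neither listed nor needed, are in the scene too. Of the things that look like the part that bears sweet_center, the smaller one is meant. Several things have the shape of the dish; the one meant has the colours described above.

How it is judged (in metres and radians):
On the way, in this order (a step that is already met when the one before it is completed fails the run):
1. the sweet lies in the middle of the dish, let go, while the dish stands on the desk (horizontal distance between sweet_center and dish_middle below 0.02 m and distance between sweet_center and dish_middle below 0.03 m and contact force between the fingers and sweet below 0.05 N and linear speed of sweet below 0.05 m/s and height (world z) of dish below 0.01 m), for 0.2 s.
2. the dish is lifted off the desk with the sweet in its middle (height (world z) of dish above 0.04 m and horizontal distance between sweet_center and dish_middle below 0.03 m and contact force between the fingers and dish above 0.5 N), for 0.1 s.
At the end, for the whole second after the job is handed in: Dish held still in the gripper by its handle, underside 12 to 30 cm above the desk, level within 0.12 rad, handle towards the robot's side (-x) within 0.3 rad; sweet lying still within 18 mm of the dish's middle, not touched by the fingers. Still holding (height (world z) of dish between 0.12 and 0.3 m and angle between dish's own z axis and vertical below 0.12 rad and angle between the x axis of dish and the x axis of visitor_side, either way round below 0.3 rad and x of visitor_side in the frame of dish_handle below 0 m and horizontal distance between sweet_center and dish_middle below 0.018 m and distance between sweet_center and dish_middle below 0.03 m and linear speed of sweet below 0.04 m/s and linear speed of dish below 0.03 m/s and angular speed of dish below 0.2 rad/s and contact force between the fingers and dish above 1 N and contact force between the fingers and sweet below 0.05 N and x of the grasp point in the frame of dish above 0.066 m); the arm keeps its last pose, push and grip.
It fails at once if the dish is off the desk without the sweet in its middle (more than 30 mm off) (height (world z) of dish above 0.03 m and distance between sweet_center and dish_middle above 0.036 m).
It fails at once if the dish is tipped more than about 17 degrees (angle between dish's own z axis and vertical above 0.3 rad).
It fails at once if the sweet is dropped or thrown (linear speed of sweet above 0.8 m/s and contact force between the fingers and sweet below 0.01 N).
It fails at once if the mug, stapler or notebook is pushed about or tipped (distance of any of mug, stapler, notebook from where it was at the start of the episode above 0.025 m or angle between mug's own z axis and vertical above 0.3 rad).
It also fails if it takes over 61 s, if anything falls off the work surface, if the arm or the gripper's body presses on something with over 40 N, if the wrist force passes 120 N, or if a joint passes its speed limit or range.

## Working session

There is one attempt and no reset: what is moved stays moved. The work goes in short steps, Python scripts to look and compute and a tool call to move; the robot and the scene stay as the last step left them, time stands still between calls to the robot, and variables do not carry over. Pictures are saved under pics/ and viewed, about 8 in all and at most 12, crops included, and the job is handed in when it is done.

Besides the shell and the picture viewer there is one more tool, called after "Emit:" as name(argument=value, ...), one argument or row to a line, values as JSON. servo_tool: Moves the arm, as the interface text tells. Its arguments: {"type":"object","properties":{"plan":{"type":"array","items":{"type":"array","items":{"type":"number"}}}},"required":["plan"]}

```bash
mkdir -p pics; cat > h.py <<'E'
import numpy as np, cv2
from cell import env
from scipy.spatial.transform import Rotation as Ro
def cam(n,save=None):
    c=env.read_camera(n); c['R']=np.array(c['R']);c['t']=np.array(c['t']);c['K']=np.array(c['intrinsics'])
    if save: cv2.imwrite('pics/'+save+'.png',c['img'])
    return c
def w(c,u,v,z):
    K=c['K']; d=np.array([c['k1'],0,0,0,0.])
    p=cv2.undistortPoints(np.array([[[u,v]]],float),K,d)[0,0]
    r=c['R'].T@np.array([p[0],p[1],1]); o=-c['R'].T@c['t']
    return o+r*(z-o[2])/r[2]
def px(c,X):
    rv=cv2.Rodrigues(c['R'])[0]
    return cv2.projectPoints(np.array([X],float),rv,c['t'],c['K'],np.array([c['k1'],0,0,0,0.]))[0][0,0]
def go(target,rot=None):
    "remaining shift in tool axes (mm) and rotvec (deg)"
    s=env.state(); R=Ro.from_euler('xyz',s['tcp_rot'])
    d=R.inv().apply(np.array(target)-s['eef_pos'])
    rr=None if rot is None else (R.inv()*Ro.from_euler('xyz',rot)).as_rotvec(degrees=True).round(2)
    print('d',d.round(1),'rot',rr)
E
python3 - <<'E'
from h import *
print(env.state())
for n in('top','scene'):
    c=cam(n,n); print(n,c['K'],c['k1'],c['R'],c['t'])
E
```

```text
{'t': 0.0, 'joints': array([-1.35461437e+00,  4.91580922e-01,  1.55946140e+00, -6.17388944e-06,
        1.09166624e+00, -1.05605859e-01]), 'qvel': array([0.00095449, 0.00025441, 0.00035543, 0.00011316, 0.00011204,
       0.00088192]), 'tau': array([ 1.34785412e-03, -6.12634063e+01, -2.58186185e+01,  6.93127234e-02,
        4.81558393e-02, -1.33201074e-04]), 'eef_pos': array([ 197.62200406, -592.6457691 ,  184.6443721 ]), 'tcp_rot': array([-3.14048238e+00, -1.12182691e-04,  3.21790601e-01]), 'ft_force': array([0.62293822, 0.0911903 , 1.05274629]), 'moment': array([0.05359816, 0.0391747 , 0.04107842]), 'opening': 0.9997957251093781}
top [[486.41321625   0.         322.0504149 ]
 [  0.         486.41321625 200.58580253]
 [  0.           0.           1.        ]] 0.017509987168095813 [[-0.01126607 -0.99975857 -0.01886486]
 [-0.99431526  0.01319838 -0.10565497]
 [ 0.10587845  0.01756731 -0.99422389]] [  21.99039989  558.66930524 1063.13026269]
scene [[392.02677592   0.         317.36494208]
 [  0.         392.02677592 195.74797357]
 [  0.           0.           1.        ]] -0.07146139184067192 [[-0.85198019  0.52336803  0.01468524]
 [ 0.40514415  0.6767734  -0.61468364]
 [-0.33164435 -0.51774865 -0.78863703]] [ 458.83943256 -204.33130265 1244.01480062]
```

View pics/top.png

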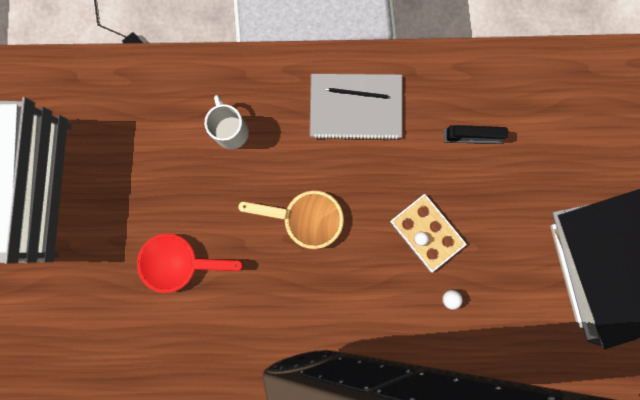

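View pics/scene.png

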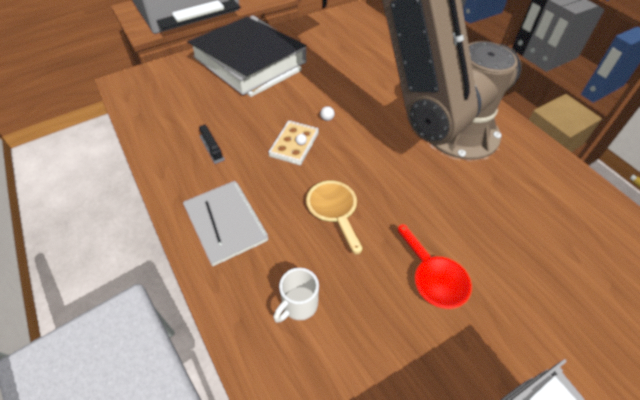

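Top view: box centred near (429,233) with the sweet at (422,239), a larger decoy ball at (452,299), and the wooden dish at (314,219) with its handle tip at (241,206). The red dish is a decoy. The mug is at (228,127), the notebook at (356,105) and the stapler at (477,134). The scene view agrees, with the sweet at (301,139).

```bash
python3 - <<'E'
from h import *
c=cam('top'); s=cam('scene')
a=w(c,422,239,26); b=w(s,301,139,26); print('sweet',a,b)
for n,u,v,z in [('box',429,233,17),('dish rim',314.5,219,28),('tip',240,206.5,35),('mug',226,121,92),('nb',356,105,13),('stap',477,134,50),('redtip',241,265.5,35)]: print(n,w(c,u,v,z).round(1))
print('dish scene',w(s,332,201,28),'tip',w(s,357,249,36))
# refine: dish hollow+rim by hsv, sweet blob
crop=c['img'][150:290,220:480]; cv2.imwrite('pics/crop.png',cv2.resize(crop,None,fx=3,fy=3,interpolation=cv2.INTER_CUBIC))
E
```

```text
sweet [ 470.38037148 -206.2931835    26.        ] [ 469.38408114 -207.21616532   26.        ]
box [ 483.9 -224.1   17. ]
dish rim [517.8  32.6  28. ]
tip [547.5 198.9  35. ]
mug [728.  219.7  92. ]
nb [783.2 -66.   13. ]
stap [ 700.8 -330.8   50. ]
redtip [416.5 195.8  35. ]
dish scene [517.27416187  38.09435599  28.        ] tip [547.66188669 194.47756199  36.        ]
```

View pics/crop.png

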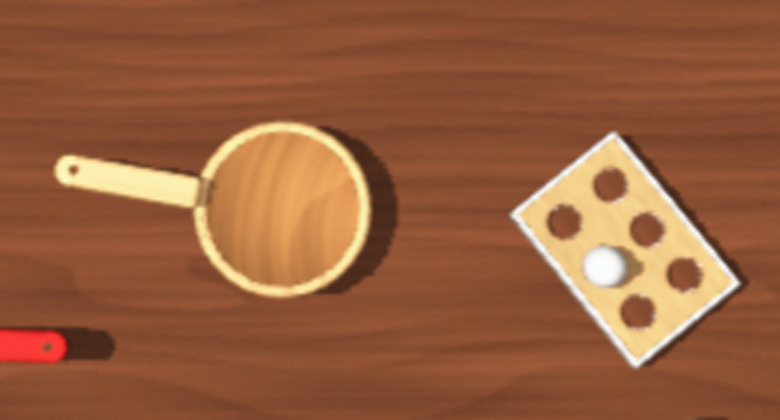

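Emit:
servo_tool(
  plan=[
    [0,0,0,0,0,6.14,65],
    [0,0,0,0,0,6.14,65],
    [0,0,0,0,0,6.14,65],
    [0.02,-0.03,0,0,0,0,65],
    [0.026,-0.0385,0,0,0,0,65],
    [0.026,-0.0385,0,0,0,0,65],
    [0.026,-0.0385,0,0,0,0,65],
    [0.026,-0.0385,0,0,0,0,65],
  ],
)

```text
t: 0.87
eef_pos: [313.7, -424.1, 182.2]
tcp_rot: [-3.14, 0.001, -0.026]
ft_force: [1.1, -0.1, -0.9]
opening: 0.653
```

```bash
python3 -c "
from h import *
go([470,-206,185],[np.pi,0,0])"
```

```text
d [ 150.6 -222.1   -2.6] rot [-0.11  0.08 -1.5 ]
```

Emit:
servo_tool(
  plan=[
    [0.026,-0.0385,0,0,0,-1.5,65],
    [0.026,-0.0385,0,0,0,0,65],
    [0.026,-0.0385,0,0,0,0,65],
    [0.026,-0.0385,0.01,0,0,0,65],
    [0.02,-0.03,0.02,0,0,0,65],
    [0.015,-0.02,0.02,0,0,0,65],
    [0.01,-0.015,0.02,0,0,0,65],
    [0,0,0,0,0,0,65],
  ],
)

```text
t: 1.53
eef_pos: [455.8, -213.1, 113.7]
tcp_rot: [3.141, -0.003, 0.006]
ft_force: [0.1, 0.3, -0.5]
opening: 0.654
```

```bash
python3 -c "
from h import *
go([470,-206,110],[np.pi,0,0])
c=cam('wrist','wr1');print(px(c,[470,-206,26]));print(-c['R'].T@c['t'])"
```

```text
d [14.2 -7.1  3.8] rot [ 0.05 -0.16  0.34]
[309.15046028 176.40727278]
[ 535.45410671 -212.86696871  313.75518692]
```

View pics/wr1.png

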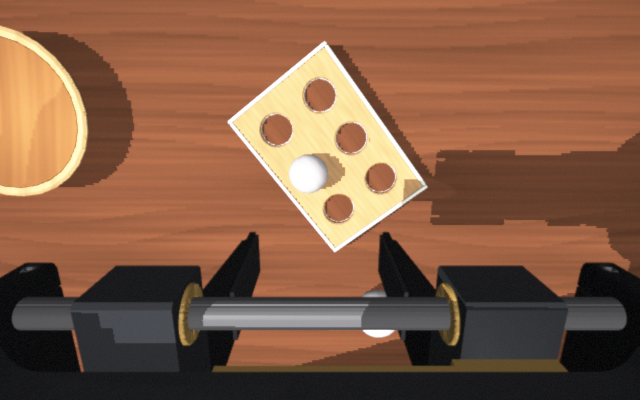

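Wrist view: the sweet is at (308,174), predicted (309,176), so its position is confirmed at about (471,-206). Descending.

Emit:
servo_tool(
  plan=[
    [0.015,-0.007,0.004,0,0,0,65],
    [0.003,-0.001,0.015,0,0,0,65],
    [0,0,0.025,0,0,0,65],
    [0,0,0.025,0,0,0,65],
    [0,0,0.012,0,0,0,65],
    [0,0,0,0,0,0,65],
  ],
)

```text
t: 2.08
eef_pos: [476.4, -212.9, 37.2]
tcp_rot: [3.134, -0.012, 0.004]
ft_force: [0.3, -0.8, 0.5]
opening: 0.653
```

```bash
python3 -c "
from h import *
go([471,-206,19],[np.pi,0,0])"
```

```text
d [-5.5 -7.1 18.1] rot [ 0.42 -0.66  0.25]
```

Emit:
servo_tool(
  plan=[
    [-0.005,-0.007,0.008,0.4,-0.6,0.2,65],
    [0,0,0.008,0,0,0,65],
    [0,0,0,0,0,0,65],
  ],
)

```text
t: 2.33
eef_pos: [471.2, -208.1, 22.4]
tcp_rot: [3.14, -0.002, -0.002]
ft_force: [0.0, 0.3, -1.1]
opening: 0.649
```

```bash
python3 -c "
from h import *
go([471,-206,19],[np.pi,0,0]);print(env.state()['eef_pos'])"
```

```text
d [-0.2 -2.1  3.4] rot [ 0.07 -0.14 -0.12]
[ 471.23191445 -208.09825091   22.38461134]
```

Emit:
servo_tool(
  plan=[
    [0,-0.002,0.003,0,0,0,55],
    [0,0,0,0,0,0,40],
    [0,0,0,0,0,0,25],
    [0,0,0,0,0,0,20],
    [0,0,0,0,0,0,20],
    [0,0,0,0,0,0,20],
  ],
)

```text
t: 2.83
eef_pos: [472.2, -206.7, 21.5]
tcp_rot: [3.138, -0.006, -0.002]
ft_force: [-0.4, 0.1, -0.5]
opening: 0.288
```

Emit:
servo_tool(
  plan=[
    [0,0,0,0,0,0,20],
    [0,0,-0.005,0,0,0,20],
    [0,0,-0.01,0,0,0,20],
    [0,0,-0.015,0,0,0,20],
    [0,0,-0.015,0,0,0,20],
    [0,0,-0.01,0,0,0,20],
    [0,0,0,0,0,0,20],
  ],
)

```text
t: 3.42
eef_pos: [471.9, -206.4, 81.8]
tcp_rot: [3.139, -0.005, -0.002]
ft_force: [0.4, 0.1, -0.6]
opening: 0.201
```

```bash
python3 -c "
from h import *
c=cam('wrist','wr2')
go([517,33,80],[np.pi,0,0]);print(px(c,[517,33,28]))"
```

```text
d [  44.9 -239.4    0.6] rot [ 0.17 -0.3  -0.1 ]
[-22.12936426 145.23063087]
```

View pics/wr2.png

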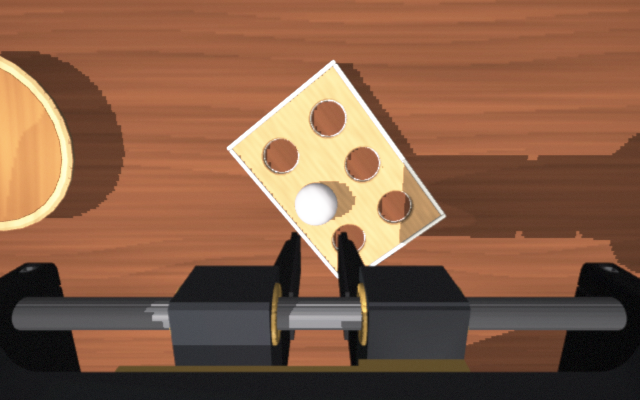

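Missed: the ball is still in its well at (316,203) and the fingers shut on nothing. Re-measuring it from all three cameras.

```bash
python3 -c "
from h import *
c=cam('wrist'); st=env.state();print(st['eef_pos'],w(c,316,203,26),px(c,[471,-206,26]))
# projection of TCP tip, ball
print('tcp px',px(c,st['eef_pos']))
for n,b in(('top',(400,215,445,262)),('scene',(285,125,315,152)),('wrist',(285,170,345,230))):
    c=cam(n);x0,y0,x1,y1=b;g=c['img'][y0:y1,x0:x1].astype(int)
    m=((g.max(2)-g.min(2)<25)&(g.min(2)>140)).astype('uint8')
    k,l,s,ce=cv2.connectedComponentsWithStats(m)
    for i in range(1,k):
        if s[i,4]>30:
            q=ce[i]+[x0,y0];print(n,s[i],q,w(c,*q,26))
"
```

```text
[ 471.32412654 -206.15652102   80.16153124] [ 473.2031179  -205.19397292   26.        ] [317.08984185 205.82027298]
tcp px [317.33005305 232.21940679]
scene [11  9 10 11 81] [300.74074074 138.9382716 ] [ 469.91974093 -207.84415899   26.        ]
scene [20 10 10 17 43] [309.97674419 143.65116279] [ 456.3893269  -176.43887696   26.        ]
wrist [  11   13   42   42 1365] [316.01611722 204.0029304 ] [ 472.03524178 -204.65459854   26.        ]
wrist [ 0 41 16 19 86] [291.6744186  220.94186047] [ 458.77556967 -186.35143257   26.        ]
```

Position holds to about 1 mm, so the grasp was too near the fingertips. I'll line the jaws up with the box's long axis (about 40°) so the tips miss the walls and can go lower, to z≈16.5.

Emit:
servo_tool(
  plan=[
    [0,0,-0.005,0,0,7.1,50],
    [0,0,0,0,0,7.1,65],
    [0,0,0,0,0,7.1,65],
    [0,0,0,0,0,7.1,65],
    [0,0,0,0,0,7.1,65],
    [0,0,0,0,0,7.1,65],
    [0,0,0,0,0,7.1,65],
    [0,0,0,0,0,2,65],
  ],
)

```text
t: 4.33
eef_pos: [468.4, -204.5, 78.4]
tcp_rot: [3.139, 0.008, -0.921]
ft_force: [0.1, 0.7, 0.4]
opening: 0.643
```

Emit:
servo_tool(
  plan=[
    [0,0,0,0,0,0,65],
    [0,0,0.015,0,0,0,65],
    [0,0,0.015,0,0,0,65],
    [0,0,0.01,0,0,0,65],
    [0,0,0,0,0,0,65],
  ],
)

```text
t: 4.75
eef_pos: [467.4, -204.0, 35.0]
tcp_rot: [3.138, 0.011, -0.917]
ft_force: [-0.3, 0.4, -0.3]
opening: 0.647
```

```bash
python3 -c "
from h import *
go([471.5,-205.5,17],[np.pi,0,np.radians(-50)]);print(env.state()['eef_pos'])"
```

```text
d [ 3.9 -2.4 17.9] rot [ 0.22  0.62 -2.52]
[ 467.41082653 -203.98051159   34.99023178]
```

Emit:
servo_tool(
  plan=[
    [0.004,-0.002,0.006,0.2,0.6,-2.5,65],
    [0,0,0.006,0,0,0,65],
    [0,0,0,0,0,0,65],
    [0,0,0,0,0,0,65],
  ],
)

```text
t: 5.08
eef_pos: [470.9, -205.6, 21.9]
tcp_rot: [3.14, 0.003, -0.87]
ft_force: [0.2, 0.2, 0.5]
opening: 0.651
```

```bash
python3 -c "
from h import *
go([471.5,-205.5,16.5],[np.pi,0,np.radians(-50)]);print(env.state()['eef_pos'])"
```

```text
d [ 0.3 -0.5  5.4] rot [0.07 0.17 0.18]
[ 470.89970959 -205.62734133   21.88260037]
```

Emit:
servo_tool(
  plan=[
    [0,0,0.004,0,0,0,55],
    [0,0,0.001,0,0,0,45],
    [0,0,0,0,0,0,40],
  ],
)

```text
t: 5.33
eef_pos: [471.0, -205.7, 17.3]
tcp_rot: [3.141, 0.002, -0.871]
ft_force: [-0.3, 0.4, 0.6]
opening: 0.496
```

```bash
python3 -c "
from h import *
go([471.5,-205.5,16.5],[np.pi,0,np.radians(-50)]);print(env.state())"
```

```text
d [ 0.1 -0.5  0.8] rot [0.06 0.14 0.11]
{'t': 5.3333, 'joints': array([-5.40220655e-01,  5.82494293e-01,  1.98297916e+00, -3.48556607e-04,
        5.78738238e-01,  1.90167335e+00]), 'qvel': array([-0.00024912, -0.00196388,  0.00114236,  0.00099996,  0.00050003,
        0.00275735]), 'tau': array([-1.12163638e-03, -5.52488637e+01, -1.41079876e+01,  3.59293073e-03,
       -1.24717844e-01, -1.70532341e-03]), 'eef_pos': array([ 471.04403203, -205.72324411,   17.33027306]), 'tcp_rot': array([ 3.14056220e+00,  2.41531337e-03, -8.70806878e-01]), 'ft_force': array([-0.25836399,  0.42379766,  0.64315996]), 'moment': array([ 0.09023177, -0.06322273, -0.0227389 ]), 'opening': 0.49556079631215205}
```

Emit:
servo_tool(
  plan=[
    [0,0,0,0,0,0,5],
    [0,0,0,0,0,0,5],
    [0,0,0,0,0,0,5],
    [0,0,0,0,0,0,5],
    [0,0,0,0,0,0,5],
  ],
)

```text
t: 5.75
eef_pos: [471.2, -205.8, 18.0]
tcp_rot: [3.141, 0.002, -0.871]
ft_force: [0.8, -0.5, 0.2]
opening: 0.145
```

Emit:
servo_tool(
  plan=[
    [0,0,0,0,0,0,5],
    [0,0,0,0,0,0,5],
  ],
)

```text
t: 5.92
eef_pos: [471.3, -205.9, 18.1]
tcp_rot: [3.141, 0.001, -0.871]
ft_force: [-0.8, -0.4, -0.2]
opening: 0.06
```

```bash
python3 -c "
from h import *
c=cam('wrist');d=cam('scene');t=cam('top')
e=env.state()['eef_pos'];print(px(c,e),px(d,e),px(t,e),px(d,[471,-206,26]))
a=cv2.resize(c['img'][100:400,120:520],(400,300));b=cv2.resize(d['img'][80:200,230:390],(400,300),interpolation=2);f=cv2.resize(t['img'][180:330,360:560],(400,300),interpolation=2)
cv2.imwrite('pics/c3.png',np.vstack([np.hstack([a,b]),np.hstack([f,f*0])]))
"
```

```text
[318.84198385 232.62834699] [300.72975826 141.39069751] [421.15287657 238.70747524] [300.73665013 139.43525627]
```

View pics/c3.png

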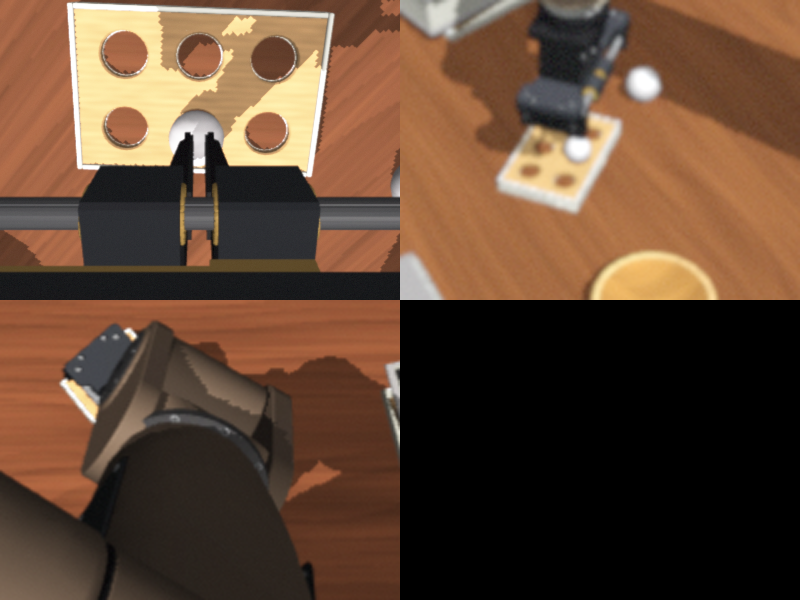

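```bash
python3 -c "
from h import *
c=cam('wrist');d=cam('scene')
e=env.state()['eef_pos'];print(env.state())
for z in (18,26,42,60): print(z,px(c,[471,-206,z]),px(d,[471,-206,z]))
print(c['K'],c['R'],-c['R'].T@c['t'])
a=cv2.resize(c['img'][200:300,265:365],(600,600),interpolation=2);b=cv2.resize(d['img'][110:160,284:318],(200,294),interpolation=2)
o=np.zeros((600,800,3),'uint8');o[:,:600]=a;o[:294,600:]=b
cv2.imwrite('pics/c4.png',o)
"
```

```text
{'t': 6.1667, 'joints': array([-5.40234713e-01,  5.81123092e-01,  1.98268966e+00, -3.77670839e-04,
        5.79345634e-01,  1.90217651e+00]), 'qvel': array([ 0.00153493,  0.00013731, -0.00077872,  0.00133168, -0.00132563,
        0.00116715]), 'tau': array([-1.89110654e-05, -5.54603362e+01, -1.42232466e+01,  3.47986541e-03,
       -8.43002158e-02,  1.37758011e-04]), 'eef_pos': array([ 471.25835228, -205.86580059,   18.08409682]), 'tcp_rot': array([ 3.14088818e+00,  1.41347114e-03, -8.71299187e-01]), 'ft_force': array([ 0.74646876, -0.85307344,  0.23606877]), 'moment': array([0.11118657, 0.051661  , 0.03403709]), 'opening': 0.051197323894418396}
18 [319.2703867  232.69200348] [300.78490805 141.36150804]
26 [319.31503033 237.90225461] [300.73665013 139.43525627]
42 [319.41506128 249.57662275] [300.63877221 135.52181231]
60 [319.5486823 265.1711906] [300.52644066 131.01953101]
[[358.15712324   0.         318.73968957]
 [  0.         358.15712324 197.63500744]
 [  0.           0.           1.        ]] [[-0.76488629 -0.64416281  0.00179924]
 [-0.61763404  0.73417336  0.28198879]
 [-0.18296764  0.21457809 -0.95941601]] [ 523.4310115  -267.20602845  217.77368398]
```

View pics/c4.png

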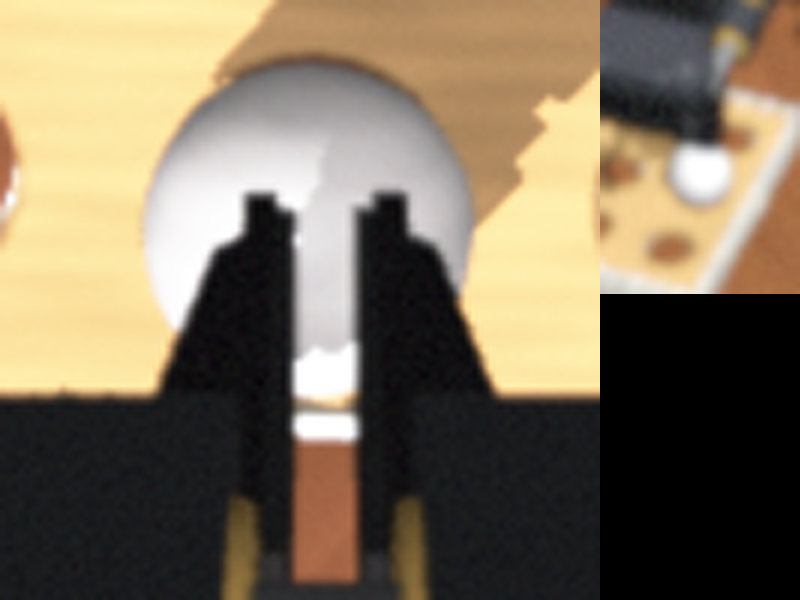

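Wrist and scene views both show the shut tips just above the ball (z≈45) while the reported TCP z is 18. The tips are therefore about 27 mm short of the reported TCP. I'll open and descend further, watching the force.

Emit:
servo_tool(
  plan=[
    [0,0,0,0,0,0,65],
    [0,0,0,0,0,0,65],
    [0,0,0,0,0,0,65],
    [0,0,0,0,0,0,65],
    [0,0,0,0,0,0,65],
    [0,0,0,0,0,0,65],
    [0,0,0,0,0,0,65],
    [0,0,0,0,0,0,65],
  ],
)

```text
t: 6.83
eef_pos: [471.2, -205.8, 18.0]
tcp_rot: [3.141, 0.002, -0.871]
ft_force: [-0.3, 0.5, 0.3]
opening: 0.555
```

Emit:
servo_tool(
  plan=[
    [0,0,0,0,0,0,65],
    [0,0,0.004,0,0,0,65],
    [0,0,0.004,0,0,0,65],
    [0,0,0.004,0,0,0,65],
    [0,0,0.003,0,0,0,65],
    [0,0,0.002,0,0,0,65],
    [0,0,0,0,0,0,65],
  ],
)

```text
t: 7.42
eef_pos: [471.0, -205.8, -1.1]
tcp_rot: [3.141, 0.002, -0.871]
ft_force: [-0.5, 0.5, 0.2]
opening: 0.647
```

TCP reads −1 mm with no contact above the 15 mm insert, so the offset is real. Going a little lower.

Emit:
servo_tool(
  plan=[
    [0,0,0.003,0,0,0,65],
    [0,0,0.003,0,0,0,60],
    [0,0,0,0,0,0,50],
    [0,0,0,0,0,0,45],
  ],
)

```text
t: 7.75
eef_pos: [471.0, -205.7, -8.0]
tcp_rot: [3.141, 0.002, -0.871]
ft_force: [-0.1, 0.6, 0.1]
opening: 0.513
```

Emit:
servo_tool(
  plan=[
    [0,0,0,0,0,0,35],
    [0,0,0,0,0,0,20],
    [0,0,0,0,0,0,10],
    [0,0,0,0,0,0,10],
    [0,0,0,0,0,0,10],
    [0,0,0,0,0,0,10],
  ],
)

```text
t: 8.25
eef_pos: [471.2, -205.8, -7.7]
tcp_rot: [3.141, 0.002, -0.871]
ft_force: [-0.6, -0.5, -0.3]
opening: 0.322
```

Emit:
servo_tool(
  plan=[
    [0,0,0,0,0,0,10],
    [0,0,-0.004,0,0,0,10],
    [0,0,-0.008,0,0,0,10],
    [0,0,-0.012,0,0,0,10],
    [0,0,-0.016,0,0,0,10],
    [0,0,-0.012,0,0,0,10],
    [0,0,-0.006,0,0,0,10],
    [0,0,0,0,0,0,10],
  ],
)

```text
t: 8.92
eef_pos: [471.1, -205.7, 55.5]
tcp_rot: [3.141, 0.002, -0.871]
ft_force: [0.7, -0.9, -0.5]
opening: 0.322
```

```bash
python3 -c "
from h import *
go([517,33,52],[np.pi,0,np.radians(-50)])
c=cam('wrist','wr5')
"
```

```text
d [-153.1 -188.9    3.6] rot [0.05 0.12 0.08]
```

Opening holds at 0.322 after the lift, so the ball is in the grip. Carrying it towards the dish.

Emit:
servo_tool(
  plan=[
    [-0.008,-0.01,0,0,0,0,10],
    [-0.016,-0.02,0,0,0,0,10],
    [-0.02,-0.0245,0,0,0,0,10],
    [-0.02,-0.0245,0,0,0,0,10],
    [-0.02,-0.0245,0,0,0,0,10],
    [-0.016,-0.02,0,0,0,0,10],
    [-0.008,-0.01,0,0,0,0,10],
    [0,0,0,0,0,0,10],
  ],
)

```text
t: 9.63
eef_pos: [502.3, -25.9, 50.5]
tcp_rot: [3.137, 0.008, -0.876]
ft_force: [0.2, 0.1, 0.2]
opening: 0.322
```

```bash
python3 -c "
from h import *
go([517,33,52],[np.pi,0,np.radians(-50)])
c=cam('wrist');im=c['img'].copy()
def circ(cx,cy,z,r,col):
    for a in np.linspace(0,2*np.pi,120):
        p=px(c,[cx+r*np.cos(a),cy+r*np.sin(a),z]); 
        if abs(p).max()<2000: cv2.circle(im,tuple(int(round(q)) for q in p),0,col,-1)
t=cam('top')
C=w(t,314.3,219.7,28);print(C,px(c,C))
circ(C[0],C[1],28,65.5,(255,0,0))
cv2.imwrite('pics/wr6.png',im)
"
```

```text
d [-35.8 -49.   -1.4] rot [ 0.27  0.45 -0.18]
[516.22919727  33.03002908  28.        ] [248.03881364 269.477897  ]
```

View pics/wr6.png

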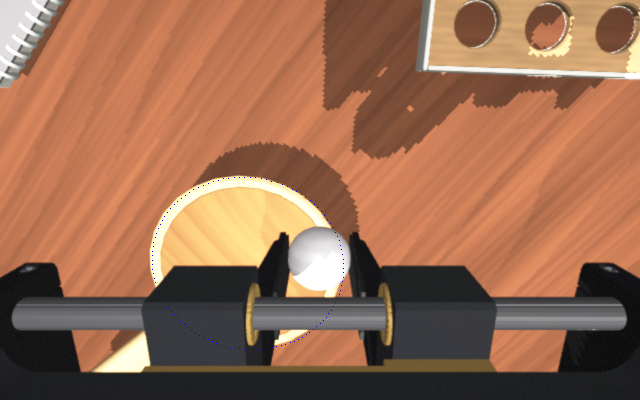

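The ball is held between the pads at (319,258). The rim overlay fits the dish to within about 3 mm, so I'll use dish centre (517,34).

Emit:
servo_tool(
  plan=[
    [-0.008,-0.011,0,0.2,0.4,0,10],
    [-0.012,-0.016,0,0,0,0,10],
    [-0.012,-0.016,0,0,0,0,10],
    [-0.004,-0.006,0,0,0,0,10],
    [0,0,0,0,0,0,10],
  ],
)

```text
t: 10.15
eef_pos: [516.4, 28.4, 49.1]
tcp_rot: [3.138, 0.002, -0.883]
ft_force: [0.3, -0.3, 0.3]
opening: 0.325
```

```bash
python3 -c "
from h import *
go([517,34,-8],[np.pi,0,np.radians(-50)])"
```

```text
d [-3.8 -4.2 57.1] rot [ 0.18  0.09 -0.59]
```

Emit:
servo_tool(
  plan=[
    [-0.004,-0.004,0.006,0.2,0,-0.5,10],
    [0,0,0.012,0,0,0,10],
    [0,0,0.012,0,0,0,10],
    [0,0,0.01,0,0,0,10],
    [0,0,0.006,0,0,0,10],
    [0,0,0.003,0,0,0,10],
    [0,0,0,0,0,0,10],
  ],
)

```text
t: 10.73
eef_pos: [515.9, 29.0, -3.9]
tcp_rot: [-3.141, 0.002, -0.877]
ft_force: [-0.0, -1.0, 0.0]
opening: 0.322
```

```bash
python3 -c "
from h import *
go([517,34,-8],[np.pi,0,np.radians(-50)])"
```

```text
d [-3.1 -4.1  4.1] rot [-0.03  0.1  -0.24]
```

Emit:
servo_tool(
  plan=[
    [-0.003,-0.004,0,0,0,0,10],
    [0,0,0.002,0,0,0,10],
    [0,0,0.001,0,0,0,10],
    [0,0,0,0,0,0,10],
  ],
)

```text
t: 11.07
eef_pos: [517.6, 33.7, -6.3]
tcp_rot: [-3.14, 0.001, -0.877]
ft_force: [-0.1, -0.2, -0.3]
opening: 0.324
```

```bash
python3 -c "
from h import *
go([517,34,-8],[np.pi,0,np.radians(-50)]);print(env.state()['ft_force'])"
```

```text
d [-0.6  0.3  1.7] rot [-0.09  0.05 -0.28]
[-0.107721   -0.18758045 -0.27140292]
```

Emit:
servo_tool(
  plan=[
    [0,0,0.0015,0,0,0,10],
    [0,0,0,0,0,0,10],
    [0,0,0,0,0,0,34],
    [0,0,0,0,0,0,38],
    [0,0,0,0,0,0,45],
    [0,0,0,0,0,0,50],
    [0,0,0,0,0,0,50],
  ],
)

```text
t: 11.65
eef_pos: [518.1, 33.9, -7.0]
tcp_rot: [-3.139, -0.0, -0.877]
ft_force: [-0.3, -0.4, 0.4]
opening: 0.485
```

Emit:
servo_tool(
  plan=[
    [0,0,-0.005,0,0,0,50],
    [0,0,-0.015,0,0,0,50],
    [0,0,-0.03,0,0,0,50],
    [0,0,-0.035,0,0,0,50],
    [0,0,-0.03,0,0,0,50],
    [0,0,-0.01,0,0,0,50],
    [0,0,0,0,0,0,50],
  ],
)

```text
t: 12.23
eef_pos: [516.8, 33.6, 124.3]
tcp_rot: [-3.141, 0.002, -0.877]
ft_force: [0.8, -0.5, -0.0]
opening: 0.501
```

```bash
python3 -c "
from h import *
c=cam('wrist');s=cam('scene');print(px(c,[517,34,25]),px(s,[517,34,25]))
o=np.zeros((400,800,3),'uint8');o[:,:440]=c['img'][:,100:540];b=cv2.resize(s['img'][150:270,280:388],(360,400),interpolation=2);o[:,440:]=b
cv2.imwrite('pics/c7.png',o)
st=env.state();print(st['eef_pos'],st['joints'])"
```

```text
[318.20511348 189.58775405] [331.19586277 200.583822  ]
[516.01014672  33.63606029 122.03654829] [-6.37079011e-02  4.20667408e-01  1.89042269e+00  2.32755660e-03
  8.34379120e-01  2.38264521e+00]
```

View pics/c7.png

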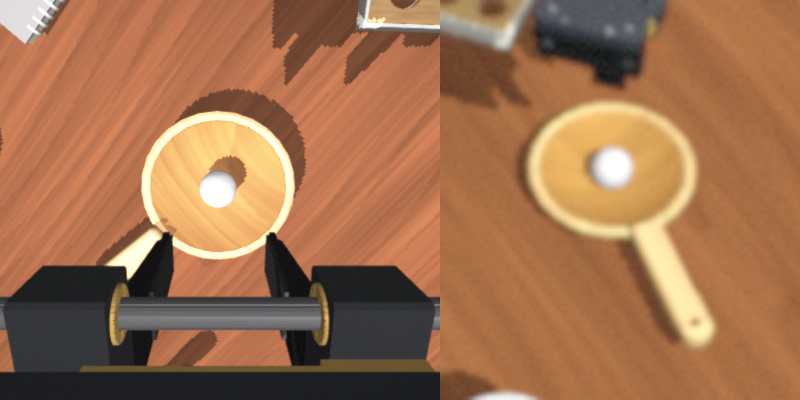

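The ball is in the dish's middle, at (218,188) against bowl centre (218,186), and released; the handle is clearly visible. Turning the jaws to straddle the handle (yaw about 80°).

Emit:
servo_tool(
  plan=[
    [0,0,-0.005,0,0,-5,55],
    [0,0,0,0,0,-7.1,60],
    [0,0,0,0,0,-7.1,60],
    [0,0,0,0,0,-7.1,60],
    [0,0,0,0,0,-7.1,60],
    [0,0,0,0,0,-7.1,60],
    [0,0,0,0,0,-7.1,60],
    [0,0,0,0,0,-7.1,60],
  ],
)

```text
t: 13.0
eef_pos: [510.6, 33.8, 115.7]
tcp_rot: [-3.136, 0.022, 0.089]
ft_force: [-0.5, 0.5, 1.1]
opening: 0.6
```

Emit:
servo_tool(
  plan=[
    [0,0,0,0,0,-7.1,60],
    [0,0,0,0,0,-7.1,60],
    [0,0,0,0,0,-7.1,60],
    [0,0,0,0,0,-7.1,60],
    [0,0,0,0,0,-7.1,60],
    [0,0,0,0,0,-7.1,60],
    [0,0,0,0,0,-7.1,60],
    [0,0,0,0,0,-7.1,60],
  ],
)

```text
t: 13.67
eef_pos: [504.2, 34.0, 102.4]
tcp_rot: [-3.1, 0.016, 1.089]
ft_force: [-0.0, -0.5, -0.3]
opening: 0.603
```

```bash
python3 -c "
from h import *
go([533.8,124.5,80],[np.pi,0,np.radians(80)]);st=env.state();print(st['eef_pos'],st['joints'])"
```

```text
d [ 94.3 -14.8  21.5] rot [ -2.48   0.56 -17.62]
[504.16725909  33.99908712 102.37875863] [-0.0645396   0.44957057  1.90949115  0.00245649  0.82672335  0.4158971 ]
```

Emit:
servo_tool(
  plan=[
    [0,0,0,-1.2,0.3,-7,60],
    [0,0,0,-1.2,0.3,-7,60],
    [0,0,0,0,0,-3.6,60],
    [0.03,0,0,0,0,0,60],
    [0.03,0,0,0,0,0,60],
    [0.025,0,0,0,0,0,60],
    [0,0,0,0,0,0,60],
  ],
)

```text
t: 14.25
eef_pos: [513.1, 119.3, 90.7]
tcp_rot: [-3.122, 0.004, 1.407]
ft_force: [-0.2, -0.5, -1.0]
opening: 0.598
```

```bash
python3 -c "
from h import *
go([533.8,124.5,80],[np.pi,0,np.radians(80)]);st=env.state();print(st['eef_pos'],st['joints'])
c=cam('wrist');im=c['img']
a=np.radians(80)
for r in (65,92,172):
  for s in(-12,12):
    p=px(c,[517+r*np.cos(a)-s*np.sin(a),34+r*np.sin(a)+s*np.cos(a),38]);print(r,s,p)
    cv2.circle(im,tuple(int(v) for v in p),3,(255,0,0),-1)
cv2.imwrite('pics/wr8.png',im)"
```

```text
d [ 8.6 19.8 10.3] rot [-1.1   0.22  0.62]
[513.08486272 119.2872875   90.73357456] [0.10213811 0.48295267 1.88621369 0.00210408 0.79198533 0.26442508]
65 -12 [359.59948513 227.58706776]
65 12 [327.684774   227.03226086]
92 -12 [361.21527949 193.06256487]
92 12 [328.35647032 192.5400692 ]
172 -12 [366.61833465  77.63533271]
172 12 [330.6019881   77.24115665]
```

View pics/wr8.png

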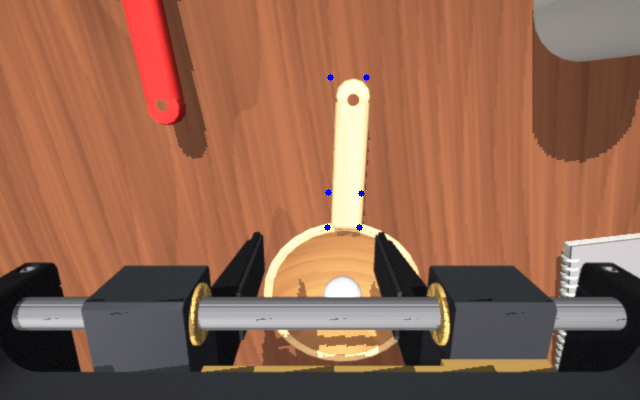

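The handle runs from (347,228) to (352,80), about 2 mm to +x of my prediction and at 79°. Adjusting and descending.

Emit:
servo_tool(
  plan=[
    [0.006,0.015,-0.002,-1.1,0.2,0.9,60],
    [0.003,0.008,0.005,0,0,0,60],
    [0,0,0.02,0,0,0,60],
    [0,0,0.02,0,0,0,60],
    [0,0,0,0,0,0,60],
  ],
)

```text
t: 14.72
eef_pos: [535.4, 120.6, 40.8]
tcp_rot: [-3.134, 0.003, 1.393]
ft_force: [-0.4, -0.4, -0.2]
opening: 0.601
```

```bash
python3 -c "
from h import *
go([536,124.5,-12],[np.pi,0,np.radians(79.2)]);st=env.state();print(st['eef_pos'],st['joints'])"
```

```text
d [ 4.1  0.3 52.8] rot [-0.42  0.19  0.59]
[535.40014568 120.59475584  40.78328474] [ 1.01798223e-01  5.78923946e-01  1.87894021e+00 -1.76042356e-03
  6.91629821e-01  2.81367015e-01]
```

Emit:
servo_tool(
  plan=[
    [0.004,0,0.01,-0.4,0.2,0.6,60],
    [0,0,0.015,0,0,0,60],
    [0,0,0.012,0,0,0,60],
    [0,0,0.006,0,0,0,60],
    [0,0,0,0,0,0,60],
  ],
)

```text
t: 15.13
eef_pos: [534.6, 121.1, -5.4]
tcp_rot: [-3.135, 0.002, 1.38]
ft_force: [0.2, 0.1, 1.0]
opening: 0.6
```

```bash
python3 -c "
from h import *
go([536,124.5,-12],[np.pi,0,np.radians(79.2)]);st=env.state();print(st['eef_pos'],st['ft_force'])"
```

```text
d [3.6 0.8 6.6] rot [-0.4   0.11 -0.14]
[534.61874385 121.09680897  -5.3747221 ] [0.22061136 0.12967283 0.9808467 ]
```

Emit:
servo_tool(
  plan=[
    [0.004,0.001,0.003,-0.4,0.1,0,60],
    [0,0,0.002,0,0,0,55],
    [0,0,0,0,0,0,45],
    [0,0,0,0,0,0,40],
    [0,0,0,0,0,0,35],
    [0,0,0,0,0,0,32],
  ],
)

```text
t: 15.63
eef_pos: [537.5, 124.6, -8.5]
tcp_rot: [3.139, -0.001, 1.38]
ft_force: [-0.5, 0.4, -0.3]
opening: 0.345
```

```bash
python3 -c "
from h import *
go([536,124.5,-12],[np.pi,0,np.radians(79.2)]);st=env.state();print(st['eef_pos'],st['ft_force'])"
```

```text
d [-0.4 -1.5  3.5] rot [ 0.15 -0.03 -0.15]
[537.50376115 124.60279687  -8.49620044] [-0.54948844  0.36322795 -0.26924643]
```

Emit:
servo_tool(
  plan=[
    [0,-0.001,0.003,0,0,0,32],
    [0,0,0,0,0,0,31],
    [0,0,0,0,0,0,30],
    [0,0,0,0,0,0,29],
    [0,0,0,0,0,0,28],
    [0,0,0,0,0,0,27],
    [0,0,0,0,0,0,26],
    [0,0,0,0,0,0,25],
  ],
)

```text
t: 16.3
eef_pos: [536.4, 125.0, -11.2]
tcp_rot: [3.139, -0.001, 1.38]
ft_force: [-0.4, -0.2, -0.4]
opening: 0.255
```

Emit:
servo_tool(
  plan=[
    [0,0,0,0,0,0,24],
    [0,0,0,0,0,0,23],
    [0,0,0,0,0,0,22],
    [0,0,0,0,0,0,15],
    [0,0,0,0,0,0,5],
    [0,0,0,0,0,0,0],
    [0,0,0,0,0,0,0],
  ],
)

```text
t: 16.88
eef_pos: [536.4, 125.0, -11.2]
tcp_rot: [3.139, -0.001, 1.38]
ft_force: [-1.4, 0.5, 0.9]
opening: 0.248
```

```bash
python3 -c "
from h import *
go([536,124.5,-12],[np.pi,0,np.radians(79.2)]);st=env.state();print(st['opening'],st['ft_force'],st['moment'])
c=cam('wrist','wr9');print(px(c,[518,34,25]))
s=cam('scene')
o=np.zeros((400,800,3),'uint8');o[:,:440]=c['img'][:,100:540];o[:,440:]=cv2.resize(s['img'][150:270,280:388],(360,400),interpolation=2)
cv2.imwrite('pics/c9.png',o)"
```

```text
d [-0.5 -0.3  0.8] rot [ 0.16 -0.04 -0.15]
0.24840275369772494 [-1.36863887  0.53404933  0.86278778] [ 0.01395794 -0.01622267 -0.02609073]
[316.23191467 404.76522953]
```

View pics/c9.png

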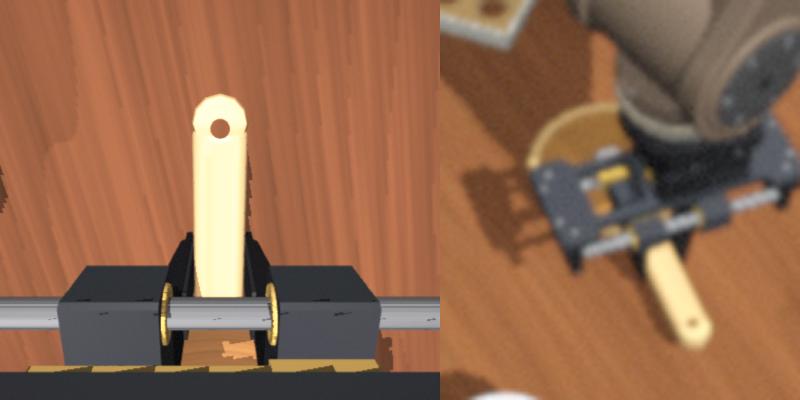

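Gripped: the opening gives 23.6 mm against the 24 mm handle. Lifting gently.

Emit:
servo_tool(
  plan=[
    [0,0,-0.002,0,0,0,0],
    [0,0,-0.003,0,0,0,0],
    [0,0,-0.004,0,0,0,0],
    [0,0,-0.004,0,0,0,0],
    [0,0,-0.004,0,0,0,0],
    [0,0,-0.003,0,0,0,0],
    [0,0,-0.002,0,0,0,0],
    [0,0,0,0,0,0,0],
  ],
)

```text
t: 17.65
eef_pos: [536.5, 124.9, 13.3]
tcp_rot: [3.138, -0.001, 1.38]
ft_force: [0.7, -0.0, -1.1]
opening: 0.252
```

```bash
python3 -c "
from h import *
go([536,124.5,189],[np.pi,0,np.radians(79.2)]);st=env.state();print(st['opening'],st['ft_force'],st['moment'])
c=cam('wrist');t=cam('top')
o=np.zeros((400,800,3),'uint8');o[:,:440]=c['img'][:,100:540];o[:,440:]=cv2.resize(t['img'][150:270,250:358],(360,400),interpolation=2)
cv2.imwrite('pics/c10.png',o)"
```

```text
d [  -0.3    0.2 -175.7] rot [ 0.19 -0.05 -0.16]
0.2524627990301419 [ 0.68021599 -0.04976761 -1.11653782] [ 0.06126771 -0.1436239  -0.00903024]
```

View pics/c10.png

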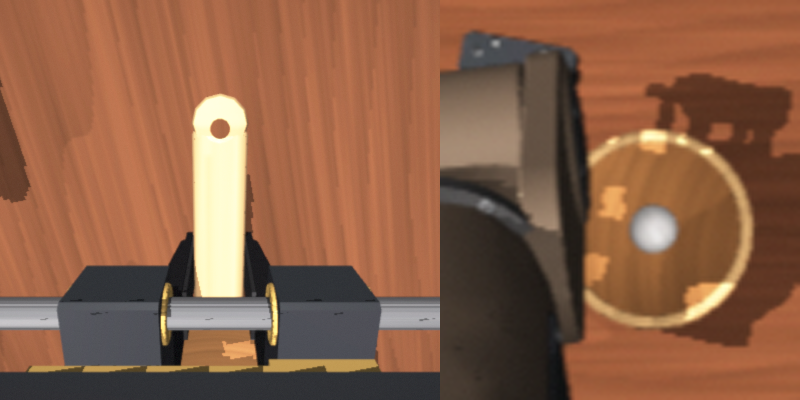

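Wrist view is unchanged, so the dish is rigid in the grip; top view shows the ball centred at (655,230) in the bowl (about (663,228)). Viewer budget is used up, so numeric checks from here. Lifting on.

Emit:
servo_tool(
  plan=[
    [0,0,-0.004,0,0,0,0],
    [0,0,-0.007,0,0,0,0],
    [0,0,-0.01,0,0,0,0],
    [0,0,-0.012,0,0,0,0],
    [0,0,-0.014,0,0,0,0],
    [0,0,-0.014,0,0,0,0],
    [0,0,-0.014,0,0,0,0],
    [0,0,-0.012,0,0,0,0],
  ],
)

```text
t: 18.42
eef_pos: [534.5, 124.7, 105.4]
tcp_rot: [-3.14, 0.001, 1.379]
ft_force: [0.3, -1.2, -1.2]
opening: 0.248
```

Emit:
servo_tool(
  plan=[
    [0,0,-0.012,0,0,0,0],
    [0,0,-0.012,0,0,0,0],
    [0,0,-0.012,0,0,0,0],
    [0,0,-0.012,0,0,0,0],
    [0,0,-0.01,0,0,0,0],
    [0,0,-0.007,0,0,0,0],
    [0,0,-0.003,0,0,0,0],
    [0,0,0,0,0,0,0],
  ],
)

```text
t: 19.08
eef_pos: [534.2, 124.8, 186.5]
tcp_rot: [3.135, -0.002, 1.38]
ft_force: [-0.0, 0.4, -1.6]
opening: 0.25
```

```bash
cat > chk.py <<'E'
from h import *
# find ball (grey blob) and dish (wood) in top view, at heights given by the grip
st=env.state();e=st['eef_pos'];z0=e[2]+11; yaw=st['tcp_rot'][2]
pc=e[:2]-92*np.array([np.cos(yaw),np.sin(yaw)])
print('eef',e.round(1),'rot',np.degrees(st['tcp_rot']).round(2),'open',round(st['opening'],3),'dish exp',pc.round(1),'z',round(z0),'j',np.round(st['joints'],2))
for n in('top','scene'):
    c=cam(n);u,v=px(c,[*pc,z0+25]); x0,y0=max(int(u)-45,0),max(int(v)-45,0)
    g=c['img'][y0:y0+90,x0:x0+90]; cv2.imwrite('pics/last_'+n+'.png',g)
    h=cv2.cvtColor(g,cv2.COLOR_BGR2HSV)
    m=((h[...,1]<45)&(h[...,2]>90)).astype('uint8')
    k,l,s,ce=cv2.connectedComponentsWithStats(m)
    for i in range(1,k):
        if s[i,4]>25:
            q=ce[i]+[x0,y0];print(n,s[i,2:5],q.round(1),'exp',(u.round(1),v.round(1)),'off mm',(w(c,*q,z0+25)[:2]-pc).round(1))
E
python3 chk.py
```

```text
eef [534.2 124.8 186.5] rot [ 1.7965e+02 -1.2000e-01  7.9050e+01] open 0.25 dish exp [516.7  34.5] z 198 j [0.11 0.38 1.75 0.   1.01 0.3 ]
top [ 16  17 216] [310.4 213. ] exp (np.float64(309.8), np.float64(212.4)) off mm [-1.1 -0.9]
scene [ 35  17 257] [358.5 112.5] exp (np.float64(335.1), np.float64(147.5)) off mm [-115.1  -71.8]
scene [ 14  13 149] [326.8 113. ] exp (np.float64(335.1), np.float64(147.5)) off mm [ -47.2 -109.1]
scene [ 44  26 496] [325.1 146.7] exp (np.float64(335.1), np.float64(147.5)) off mm [ 18.1 -13.6]
scene [12  8 63] [373.6 150.2] exp (np.float64(335.1), np.float64(147.5)) off mm [-69.5  51.2]
scene [17 13 76] [297.7 159. ] exp (np.float64(335.1), np.float64(147.5)) off mm [ 89.7 -12.2]
scene [ 23   8 111] [356.9 156.6] exp (np.float64(335.1), np.float64(147.5)) off mm [-25.9  48.3]
scene [18  9 74] [334.6 163.4] exp (np.float64(335.1), np.float64(147.5)) off mm [27.6 39.9]
```

Ball is within 1 mm of the dish middle at 198 mm height. Starting the swing with a gentle ramp.

Emit:
servo_tool(
  plan=[
    [0,0,0,0.2,0,-0.3,0],
    [0,0,0,0,0,-0.6,0],
    [0,0,0,0,0,-0.9,0],
    [0,0,0,0,0,-1.2,0],
    [0,0,0,0,0,-1.5,0],
    [0,0,0,0,0,-1.8,0],
    [0,0,0,0,0,-2.0,0],
    [0,0,0,0,0,-2.0,0],
  ],
)

```text
t: 19.85
eef_pos: [532.7, 124.6, 182.1]
tcp_rot: [-3.136, -0.001, 1.574]
ft_force: [0.0, -0.1, -1.3]
opening: 0.247
```

Emit:
servo_tool(
  plan=[
    [0,0,0,0,0,-2.0,0],
    [0,0,0,0,0,-2.0,0],
    [0,0,0,0,0,-2.0,0],
    [0,0,0,0,0,-2.0,0],
    [0,0,0,0,0,-2.0,0],
    [0,0,0,0,0,-2.0,0],
    [0,0,0,0,0,-2.0,0],
    [0,0,0,0,0,-2.0,0],
  ],
)

```text
t: 20.52
eef_pos: [531.8, 124.4, 179.5]
tcp_rot: [-3.132, -0.003, 1.879]
ft_force: [0.4, -0.8, -2.2]
opening: 0.253
```

```bash
sed -i "s/('top','scene')/('top',)/" chk.py; python3 chk.py
```

```text
eef [531.8 124.4 179.5] rot [-179.45   -0.19  107.65] open 0.253 dish exp [559.7  36.8] z 191 j [ 0.11  0.39  1.75  0.    1.01 -0.2 ]
top [ 16  15 198] [309.4 190. ] exp (np.float64(308.6), np.float64(189.8)) off mm [-0.3 -1.5]
```

Level within 0.6°, ball about 1.5 mm off the middle. Continuing.

Emit:
servo_tool(
  plan=[
    [0,0,-0.0005,-0.1,0,-2.0,0],
    [0,0,-0.0005,-0.1,0,-2.2,0],
    [0,0,-0.0005,-0.1,0,-2.2,0],
    [0,0,-0.0005,-0.1,0,-2.2,0],
    [0,0,-0.0005,0,0,-2.2,0],
    [0,0,-0.0005,0,0,-2.2,0],
    [0,0,-0.0005,0,0,-2.2,0],
    [0,0,-0.0005,0,0,-2.2,0],
  ],
)

```text
t: 21.23
eef_pos: [530.9, 124.3, 181.5]
tcp_rot: [-3.136, -0.007, 2.2]
ft_force: [0.5, -0.5, -1.6]
opening: 0.248
```

Emit:
servo_tool(
  plan=[
    [0,0,-0.0005,0,0,-2.2,0],
    [0,0,-0.0005,0,0,-2.2,0],
    [0,0,-0.0005,0,0,-2.2,0],
    [0,0,-0.0005,0,0,-2.2,0],
    [0,0,-0.0005,0,0,-2.2,0],
    [0,0,-0.0005,0,0,-2.2,0],
    [0,0,-0.0005,0,0,-2.2,0],
    [0,0,-0.0005,0,0,-2.2,0],
  ],
)

```text
t: 21.9
eef_pos: [529.9, 124.1, 183.6]
tcp_rot: [-3.135, -0.012, 2.524]
ft_force: [-0.4, 0.5, -1.4]
opening: 0.249
```

```bash
python3 chk.py
```

```text
eef [529.9 124.1 183.6] rot [-179.64   -0.67  144.59] open 0.249 dish exp [604.9  70.8] z 195 j [ 0.11  0.38  1.75  0.    1.02 -0.85]
top [ 25  18 431] [322.3 128.4] exp (np.float64(290.1), np.float64(165.8)) off mm [ 70.6 -61. ]
top [ 3 16 36] [245.8 132.2] exp (np.float64(290.1), np.float64(165.8)) off mm [65.4 83.5]
top [ 17  17 210] [290.2 164.8] exp (np.float64(290.1), np.float64(165.8)) off mm [ 1.9 -0.2]
```

Emit:
servo_tool(
  plan=[
    [0,0,0,0,0,-2.2,0],
    [0,0,0,0,0,-2.2,0],
    [0,0,0,0,0,-2.2,0],
    [0,0,0,0,0,-2.2,0],
    [0,0,0,0,0,-2.2,0],
    [0,0,0,0,0,-2.2,0],
    [0,0,0,0,0,-2.2,0],
    [0,0,0,0,0,-2.2,0],
  ],
)

```text
t: 22.62
eef_pos: [529.0, 123.8, 181.9]
tcp_rot: [-3.137, -0.017, 2.84]
ft_force: [-0.3, 0.5, -1.6]
opening: 0.248
```

Emit:
servo_tool(
  plan=[
    [0,0,0,0,0,-2.1,0],
    [0,0,0,0,0,-2.0,0],
    [0,0,0,0,0,-1.8,0],
    [0,0,0,0,0,-1.5,0],
    [0,0,0,0,0,-1.2,0],
    [0,0,0,0,0,-0.9,0],
    [0,0,0,0,0,-0.6,0],
    [0,0,0,0,0,-0.3,0],
  ],
)

```text
t: 23.28
eef_pos: [528.2, 123.6, 180.4]
tcp_rot: [-3.139, -0.021, 3.027]
ft_force: [-0.5, -0.2, -0.2]
opening: 0.25
```

```bash
python3 chk.py; python3 -c "
from h import *
go([529,124,189],[np.pi,0,np.pi])"
```

```text
eef [528.2 123.6 180.4] rot [-179.87   -1.19  173.44] open 0.25 dish exp [619.6 113.1] z 191 j [ 0.11  0.39  1.75  0.    1.02 -1.35]
top [ 26  36 700] [231.9 129.1] exp (np.float64(267.8), np.float64(158.7)) off mm [58.  68.2]
top [ 2 24 38] [310.6 124.9] exp (np.float64(267.8), np.float64(158.7)) off mm [ 63.7 -81.3]
d [-0.5  0.5 -8.6] rot [-0.07 -1.19 -6.55]
```

Emit:
servo_tool(
  plan=[
    [0,0,-0.001,0,-0.2,-0.6,0],
    [0,0,-0.001,0,-0.2,-1.2,0],
    [0,0,-0.001,0,-0.3,-1.4,0],
    [0,0,-0.001,0,-0.3,-1.4,0],
    [0,0,-0.001,0,-0.2,-1.0,0],
    [0,0,-0.001,0,0,-0.5,0],
    [0,0,0,0,0,0,0],
    [0,0,0,0,0,0,0],
  ],
)

```text
t: 24.0
eef_pos: [528.2, 123.6, 187.3]
tcp_rot: [-3.14, 0.003, -3.139]
ft_force: [-0.8, -0.4, -1.6]
opening: 0.25
```

Emit:
servo_tool(
  plan=[
    [0,0,0,0,0,0,0],
    [0,0,0,0,0,0,0],
    [0,0,0,0,0,0,0],
    [0,0,0,0,0,0,0],
    [0,0,0,0,0,0,0],
    [0,0,0,0,0,0,0],
    [0,0,0,0,0,0,0],
    [0,0,0,0,0,0,0],
  ],
)

```text
t: 24.67
eef_pos: [528.3, 123.6, 187.1]
tcp_rot: [-3.14, 0.002, -3.14]
ft_force: [-0.1, 1.3, -1.5]
opening: 0.253
```

```bash
sed -i 's/\[...,1\]<45/[...,1]<70/;s/>90)/>60)/' chk.py; sed -i "s/('top',)/('top','scene')/" chk.py; python3 chk.py; python3 -c "
from h import *
g=cv2.imread('pics/last_top.png');h=cv2.cvtColor(g,cv2.COLOR_BGR2HSV);print(h[25:66:4,25:66:4,1]);print(h[25:66:4,25:66:4,2])"
```

```text
eef [528.3 123.6 187.1] rot [-1.7991e+02  1.3000e-01 -1.7989e+02] open 0.253 dish exp [620.3 123.8] z 198 j [ 0.11  0.37  1.76 -0.    1.01 -1.46]
top [ 31  37 786] [227.8 126.8] exp (np.float64(261.6), np.float64(157.8)) off mm [60.1 63.9]
top [44 11 83] [264.1 127.6] exp (np.float64(261.6), np.float64(157.8)) off mm [57.5 -4.6]
top [ 8  5 32] [257.9 150.2] exp (np.float64(261.6), np.float64(157.8)) off mm [14.4  6.9]
scene [ 40  18 252] [290.1 156.3] exp (np.float64(316.6), np.float64(192.6)) off mm [  -3.2 -116.5]
scene [ 18  14 103] [350.9 153.5] exp (np.float64(316.6), np.float64(192.6)) off mm [-122.9  -55.2]
scene [ 17  16 209] [316.1 192.8] exp (np.float64(316.6), np.float64(192.6)) off mm [ 1.2 -0. ]
[[156 155 155 157 156 153 150 150 148 145 148]
 [157 156 156 156 155 152 151 151 150 150 150]
 [158 158 154 151 157 155 154 151 150 151 151]
 [158 156 157 154   6  45  85  82  83 147 145]
 [149 135 104  90  76  80  83  82  71 156 136]
 [ 79  80  83  82  81  82  83  81  80  64 141]
 [ 81  81  83  80  83  81  82  82  84  43 155]
 [ 81  82  82  81  83  82  83  84  84  45 160]
 [ 82  81  79  83  81  80  83  82  80  56 141]
 [ 80  80  77  80  79  82  84  84  83  68  61]
 [ 77  77  76  77  81  83  83  82  81  78   9]]
[[212 229 224 223 227 230 234 237 241 244 237]
 [215 221 226 220 227 233 235 237 235 236 236]
 [202 218 229 234 222 227 230 234 233 235 235]
 [206 220 222 229 246 129  84  87  43 239 243]
 [151 121  91  85  67 102 105 106  47 137 250]
 [ 97  99 101 103  66 115 117 119  54  32 247]
 [113 116 117 118  74 126 125 125  58  30 212]
 [126 128 128 129  83 127 126 125  64  34 156]
 [134 135 138 138  97 125 126 124  73  41  58]
 [143 146 146 147 116 127 125 125  80  49  25]
 [153 152 154 155 136 126 126 125  88  59  27]]
```

```bash
python3 -c "
from h import *
a=cv2.imread('pics/wr9.png');b=cam('wrist')['img']
for i in(a,b):
    h=cv2.cvtColor(i,cv2.COLOR_BGR2HSV)[60:290,260:380];m=((h[...,2]>215)&(h[...,1]<110)&(h[...,0]<35)).astype('uint8')
    k,l,s,ce=cv2.connectedComponentsWithStats(m);j=1+s[1:,4].argmax();print(s[j],ce[j])
print(np.abs(env.state()['qvel']).max()); python=env.job_done(); print(python)"
```

```text
[  33   34   54  196 9099] [ 58.87625014 134.16221563]
[  33   35   55  195 8564] [ 59.230383   131.29950957]
0.0011614043279929793
the job is handed in; nothing more can be done
None
```

The sweet is in the middle of the wooden dish. The gripper is holding the dish by its handle, still and level, and I handed the job in at about 24.7 s of the 61 s allowed. `job_done` gives no verdict, so what follows rests on my own checks.

**Last checks before hand-in:**
- **Dish:** its underside is about 198 mm above the desk. The tool is level within about 0.2°, and the handle points to −x within about 0.2°.
- **Grip:** the opening reads about 24 mm, which matches the handle's width. The handle sits in the wrist picture within 1 px of where it was at the grasp, so the dish has not slipped or tipped in the hand. Joint speeds are near zero.
- **Sweet:** the scene camera puts it about 1 mm from the dish's middle, where I worked that out from the grip. The top camera couldn't confirm this at the end because the arm blocked its view. It had shown the ball within about 2 mm of the middle after the lift and during the swing.
- **Mug, stapler and notebook:** I kept the arm and dish clear of them but took no final measurement of their positions.

**What went wrong or disagreed:** my first two attempts to grip the ball closed on nothing. The fingertips turned out to be roughly 27 mm short of the reported tool point. I worked the offset out from the pictures, confirmed it by going lower without contact, and allowed for it in every grasp after that. The ball never left its well during those attempts.

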